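# Open the kitchen screw press and take out the mould

## Robot

A 7-joint arm with a two-finger parallel gripper is mounted at the origin on the work surface. World frame = base frame: x ahead of the robot, y to its left, z up, the work surface at z = 0. Lengths are in mm, angles in degrees, forces in N, time in s.
With the tool pointing down it reaches from about 350 to 900 mm from the base axis. Payload 8.1 kg.
Tool frame: the origin (TCP) lies where the fingers leave the gripper's body, on its centre line; the fingertips stand 73 mm ahead of it and the grasp point (between the pads) lies 54 mm ahead of it (manip.finger_overhang is the distance from the TCP to the fingertips, in mm); z points along the fingers, y is the line along which they close (so a half turn about z gives the same grasp; the last joint's range is limited). The gripper opens to 85 mm and grips with 20 to 120 N. Pads are 22 mm wide; open, the fingers measure 114 mm over their backs; the gripper's body (76 mm by 85 mm) begins 54 mm behind the grasp point. The pads swing forward as they close: fully open they stand 13 mm farther back than shut.
Start: joints at [-72.17, 24.895, 1.432, 90.138, -0.665, 64.973, -4.303], TCP at [251.333, 572.249, 303.923] pointing down, gripper open.
Joint ranges: [-149.89, 149.89], [-25.12, 119.58], [-72.63, 75.52], [4.76, 147.25], [-75.54, 255.54], [6.69, 114.76], [-157.13, 157.13]. Speed limits (degrees/s): [127.2, 127.2, 172.46, 172.46, 180, 180, 180].

## Interface

Orientations are given as [roll, pitch, yaw] about the fixed x, y, z axes, in that order (R = Rz(yaw) Ry(pitch) Rx(roll)).
In Python, from plant import status, viewer, finish_job, manip gives the robot as it stands.
- The arm moves only by the tool step_arm, never from a script. Its argument "moves" is a list that holds one entry, the list of rows, each a list of 6 numbers: the shift along the tool's x, y, z in mm, then the turn, a rotation vector about the tool's x, y, z in rad. A call has 1 to 8 rows; each row is the pose to reach, as a shift and turn from the pose commanded when the call began, along the tool's axes at that moment; what a row does not reach only later rows make up. A row lasts 1/12 s, in which the tool goes at most 41.7 mm and 7.16 degrees, less where a joint would pass 70% of its speed; a pose out of reach is approached as far as the arm can. A call with a gripper value outside its range is refused whole. "fingers" is the finger opening in mm, from 0 to 85.4, set as the call begins (left out, the last holds). The fingers move at their own pace and stop on an object; the grip force is fixed at half the most. Time passes only in rows, so rows that repeat a pose let the fingers close. It gives the time, the measured TCP pose, the force, the opening and the grip force at its end, in the units of the state.
- status.observe(): the state, without advancing time (a new reading comes with each control period).
- viewer.grab_frame(name): name is "scene" or "top" or "wrist"; returns a dict with "image" (400x640x3 uint8, blue, green, red), "intrinsics" (3x3 intrinsics, pixels), "cam_to_world" (4x4, takes a point from camera to world coordinates); the wrist camera has in their place "T_tool_cam" (4x4, takes a point from camera to tool coordinates, whose origin is the TCP and whose axes are the flange's). Camera axes: x right, y up, looking along -z (the intrinsics and any distortion apply to the point x, -y, -z); pixel columns grow to the right and rows downward; lengths in mm; the calibration is good to about 2 mm. A picture is of the moment at which its call begins: read the wrist's pose just before it. There is no depth.
- finish_job(): hands the job in; it is judged then, once.
The state is a dict: "t": time; "q": joint angles; "qvel": joint speeds; "effort": joint torques, N m; "ee_pos": TCP position; "eef_rot": TCP orientation; "force": force on the tool from outside, world axes, zero at the start; "moment": the same for the moment, N m; "finger_gap": opening from 0.0 (shut) to 1.0 (fully open); "gripper_force": force on a finger pad.
Only numpy, scipy, OpenCV 4.12 (cv2) and the standard library are available. Lean on these libraries where they do the work, as an engineer would, in place of code of your own. Each camera call takes 0.05 s, during which the arm holds its last target. There are 200 camera calls.

## Task

The steel mould is trapped under the foot of the screw press. Wind the handwheel anticlockwise by its red knob, letting your hand ride up with the rising stem so that it does not bear down on the wheel, until it comes up snug against its top stop, but do not force it. Then take the mould out by its handle and stand it in the middle of the round black trivet, leaving the press open and the other kitchen things where they are.

Things in the scene. Friction and masses are not known exactly. Their poses are not given: they have to be found in the camera images.
- wheel_centre (a point): Centre of the press's handwheel, on its upright stem axis, at mid-height of the rim (black, 100 mm diameter on its centre line, 10 mm thick; only the red knob and its collar stand above the rim). Wheel, stem and foot rise together by 2.6 mm per radian (16.3 mm per turn) as the wheel turns anticlockwise seen from above; they stay where they are left.
- screw: The press's steel stem (14 mm thick), rising through the crossbar; origin on its axis at the underside of the foot. Its top stop comes after 1.2 to 2 turns; how many, and at what height, differs each time and cannot be seen, only felt. It turns freely with about 1.6 N at the knob; then the stop is firm: snug is 4 N or more at the knob along its circle for a moment; 18 N overstrains it.
- knob (a point): Centre of the red upright cylindrical knob on the wheel's rim (16 mm diameter, 26 mm tall, its underside 8 mm above wheel_centre, 1 mm above the steel collar; this point is half-way up, 21 mm above wheel_centre). It stands 50 mm from the wheel's axis, spins freely on its own pin and is pinched from above; the wheel is cranked round by it.
- wheel (a joint): Twist of the wheel on its springy hub relative to the stem, rad: 0 relaxed, positive when the wheel is pushed anticlockwise seen from above; 3 N m per rad, so 6 N at the knob reads 0.10 and 18 N reads 0.30. It does not count turns.
- collar: Steel disc on the rim right under the red knob (32 mm diameter, 4 mm thick; its upper face 7 mm above wheel_centre and 1 mm below the knob); origin at the centre of its underside. It rises with the wheel: fingertips held at one height end up pressing on it; more than 20 N on it strains the stem, so the hand must rise as it turns.
- foot_under (a point): Centre of the underside of the press's round steel foot (56 mm diameter, 10 mm thick), on the stem axis. At the start it is down inside the mould, 7 mm or more below its rim; at the stop it is 5 to 13 mm above the rim.
- press_base (a point): Centre of the upper face of the press's fixed base plate (130 x 150 mm, 8 mm thick), on the stem axis; x points to the back of the press, z up. The mould stands on it between two 16 mm posts, 62 mm either side of the axis along y, which carry a blue crossbar (36 mm deep in x, 86 to 106 mm above the counter). The front (-x) is open.
- mould_centre (a point): Centre, half-way up, of the round open steel mould (80 mm diameter at the rim, 45 mm tall, flat base 76 mm, wall 4 mm, 0.24 kg). It is 22.5 mm above its base. Its black handle sticks out along the point's -x axis.
- mould_handle (a point): Grip point on the mould's straight black handle: 128 mm from the mould's axis, 34 mm above the mould's base, at the centre of the bar's section. The bar is 14 mm wide, 12 mm high, and ends 26 mm beyond this point; x axis points along the handle towards the mould.
- trivet_top (a point): Centre of the upper face of the fixed, flat, round black trivet (150 mm diameter, 6 mm high, with a thin white edge below).
- bowl: Bystander, leave alone: steel mixing bowl, 170 mm wide, 80 mm high; origin at the centre of its underside.
- mug: Bystander, leave alone: blue mug, 80 mm wide, 90 mm high; origin at the centre of its underside.
- spice: Bystander, leave alone: small glass spice jar with a red cap, 42 mm wide, 75 mm high; origin at the centre of its underside.
- oil: Bystander, leave alone: amber oil bottle, 60 mm wide, 150 mm high; origin at the centre of its underside.
- mill: Bystander, leave alone: dark wooden pepper mill, 52 mm wide, 135 mm high; origin at the centre of its underside.
- tin: Bystander, leave alone: can with a yellow label, 72 mm wide, 100 mm high; origin at the centre of its underside.
- prep: Bystander, leave alone: small white bowl, 110 mm wide, 45 mm high; origin at the centre of its underside.
There are look-alikes about, which are no part of the job. Leave any yellow look-alike of the part that bears wheel_centre alone.

How it is judged (in metres and radians):
On the way:
1. the wheel has been wound up snug against its top stop (4 N or more at the knob, foot clear above the mould's rim) (value of joint wheel above 0.07 rad and z of foot_under in the frame of press_base above 0.048 m), for 0.1 s.
At the end, for the whole second after the job is handed in: The mould stands upright (within 0.08 rad), at rest and released on the trivet, its axis within 30 mm of the trivet's centre; the press is still open, its foot at least 3 mm higher than the mould's rim stood in the press (48 mm over the base plate) (horizontal distance between mould_centre and trivet_top below 0.03 m and z of mould_centre in the frame of trivet_top between 0.018 and 0.027 m and angle between mould_centre's own z axis and vertical below 0.08 rad and linear speed of mould below 0.02 m/s and z of foot_under in the frame of press_base above 0.048 m); the robot touches nothing.
It fails at once if the screw is forced: more than 18 N at the knob, either way round (hub twist over 0.3 rad) (value of joint wheel above 0.3 rad or value of joint wheel below -0.3 rad).
It fails at once if the hand does not ride up with the stem: the fingers press on the wheel's collar with more than 20 N (contact force between the fingers and collar above 20 N).
It fails at once if the mould is tipped by more than 0.6 rad (angle between mould_centre's own z axis and vertical above 0.6 rad).
It fails at once if another kitchen thing is moved by more than 30 mm (distance of any of bowl, mug, spice, oil, mill, tin, prep from where it was at the start of the episode above 0.03 m).
It also fails if it takes over 72 s, if anything falls off the work surface, if the arm or the gripper's body presses on something with over 40 N, if the wrist force passes 120 N, or if a joint passes its speed limit or range.

## Working session

There is one attempt and no reset: what is moved stays moved. The work goes in short steps, Python scripts to look and compute and a tool call to move; the robot and the scene stay as the last step left them, time stands still between calls to the robot, and variables do not carry over. Pictures are saved under pics/ and viewed, at most 10 in all, crops included, and the job is handed in when it is done.

Besides the shell and the picture viewer there is one more tool, called after "Request:" in YAML: its name, and indented under it one key for each argument. step_arm: Moves the arm, as the interface text tells. Its arguments: {"type":"object","properties":{"moves":{"type":"array","items":{"type":"array","items":{"type":"array","items":{"type":"number"}}}},"fingers":{"type":"number"}},"required":["moves"]}

```bash
mkdir -p pics
cat > h.py <<'E'
import numpy as np, cv2
from plant import status, viewer, manip
from scipy.spatial.transform import Rotation as Ro
def ray(f,uv,T=None):
    K=np.array(f["intrinsics"]);T=np.array(f["cam_to_world"]) if T is None else T
    d=np.linalg.inv(K)@[uv[0],uv[1],1]; d=np.array([d[0],-d[1],-d[2]])
    return T[:3,3],T[:3,:3]@d
def onz(f,uv,z,T=None):
    o,d=ray(f,uv,T); return o+d*(z-o[2])/d[2]
def tri(r1,r2):
    (o1,d1),(o2,d2)=r1,r2
    s=np.linalg.lstsq(np.c_[d1,-d2],o2-o1,rcond=None)[0]
    a,b=o1+s[0]*d1,o2+s[1]*d2
    return (a+b)/2,np.linalg.norm(a-b)
def toolT(s):
    T=np.eye(4);T[:3,:3]=Ro.from_euler('xyz',s["eef_rot"],degrees=True).as_matrix();T[:3,3]=s["ee_pos"];return T
def red(im):
    h=cv2.cvtColor(im,cv2.COLOR_BGR2HSV)
    return (((h[...,0]<8)|(h[...,0]>172))&(h[...,1]>140)&(h[...,2]>60)).astype(np.uint8)
E
python3 - <<'E'
from h import *
import pickle
s=status.observe();print({k:np.round(v,2) for k,v in s.items()})
F={}
for n in("scene","top","wrist"):
    f=viewer.grab_frame(n);F[n]=f;cv2.imwrite(f"pics/{n}0.png",f["image"])
    print(n,f.keys(),np.round(f.get("cam_to_world",f.get("T_tool_cam")),2).tolist())
    m=red(f["image"]);k,_,st,c=cv2.connectedComponentsWithStats(m)
    print([(st[i].tolist(),c[i].round(1).tolist()) for i in range(1,k) if st[i,4]>15])
pickle.dump(F,open("F.pkl","wb"))
E
```

```text
{'t': np.float64(0.0), 'q': array([-72.17,  24.94,   1.43,  90.19,  -0.67,  64.98,  -4.3 ]), 'qvel': array([ 0.02, -0.03, -0.09,  0.06,  0.04, -0.02,  0.04]), 'effort': array([-0.000e+00, -6.705e+01,  1.020e+00, -3.162e+01,  2.000e-02,
        1.000e-02, -0.000e+00]), 'ee_pos': array([251.15, 571.87, 303.13]), 'eef_rot': array([-1.7991e+02,  1.0000e-02,  1.5629e+02]), 'force': array([-0.26, -0.68,  0.32]), 'moment': array([-0.  , -0.05, -0.05]), 'gripper_force': np.float64(0.0), 'finger_gap': np.float64(1.0)}
scene dict_keys(['image', 'intrinsics', 'cam_to_world']) [[-0.55, -0.6, 0.58, 1076.92], [0.83, -0.41, 0.38, 359.22], [0.01, 0.69, 0.72, 832.93], [0.0, 0.0, 0.0, 1.0]]
[([448, 168, 5, 4, 16], [449.9, 169.3]), ([278, 246, 13, 11, 119], [284.0, 250.9]), ([384, 258, 6, 5, 25], [386.6, 260.0])]
top dict_keys(['image', 'intrinsics', 'cam_to_world']) [[-0.03, 1.0, -0.07, 431.07], [-1.0, -0.03, -0.02, -19.35], [-0.02, 0.06, 1.0, 1188.73], [0.0, 0.0, 0.0, 1.0]]
[([315, 151, 11, 12, 99], [319.9, 156.5]), ([229, 167, 5, 4, 17], [231.1, 168.6]), ([222, 288, 5, 6, 22], [224.1, 290.7])]
wrist dict_keys(['image', 'intrinsics', 'T_tool_cam']) [[0.0, 0.94, 0.33, 84.29], [1.0, -0.0, -0.0, -0.84], [-0.0, 0.33, -0.94, -70.51], [0.0, 0.0, 0.0, 1.0]]
[]
```

View pics/scene0.png

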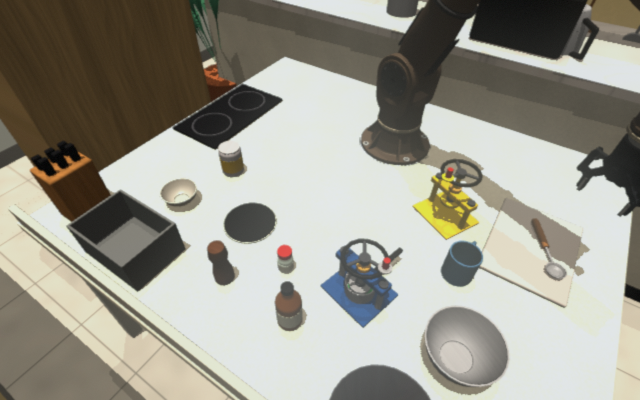

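View pics/top0.png

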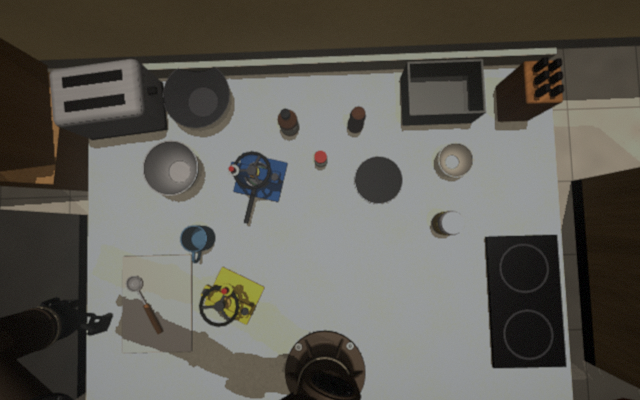

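Two presses: blue-based at top (253,172) / scene (363,265), and yellow-based at top (222,303) / scene (455,180). The blue crossbar, the mould inside and its black handle all fit the description. The yellow one is the look-alike. The trivet is the black disc at top (379,180). I'll confirm with an enlarged crop and measure.

Run:
```python
from h import *
import pickle
F=pickle.load(open("F.pkl","rb"));S,T=F["scene"],F["top"]
a=cv2.resize(S["image"][220:330,310:420],(500,500),interpolation=cv2.INTER_CUBIC)
b=cv2.resize(T["image"][140:230,215:305],(500,500),interpolation=cv2.INTER_CUBIC)
out=cv2.resize(np.hstack([a,b]),(800,400));cv2.imwrite("pics/crop1.png",np.clip(out*1.5,0,255).astype(np.uint8))
print("knob",tri(ray(S,(386.6,260)),ray(T,(231.1,168.6))))
# trivet: dark blob
for n,f,box in(("top",T,(340,140,420,215)),("scene",S,(215,195,285,250))):
    x0,y0,x1,y1=box;g=cv2.cvtColor(f["image"],cv2.COLOR_BGR2GRAY)[y0:y1,x0:x1]
    m=(g<60).astype(np.uint8);c=max(cv2.findContours(m,0,1)[0],key=cv2.contourArea)
    e=cv2.fitEllipse(c);uv=np.array(e[0])+[x0,y0];print(n,e,uv,onz(f,uv,6))
```

```text
knob (array([607.26122419, 238.35056013, 174.51072448]), np.float64(1.2620339447804836))
top ((38.17133712768555, 39.4722785949707), (43.96452331542969, 44.636844635009766), 99.92352294921875) [378.17133713 179.47227859] [ 586.73593581 -185.19006804    6.        ]Traceback (most recent call last):
  File "<stdin>", line 11, in <module>
ValueError: max() iterable argument is empty
```

View pics/crop1.png

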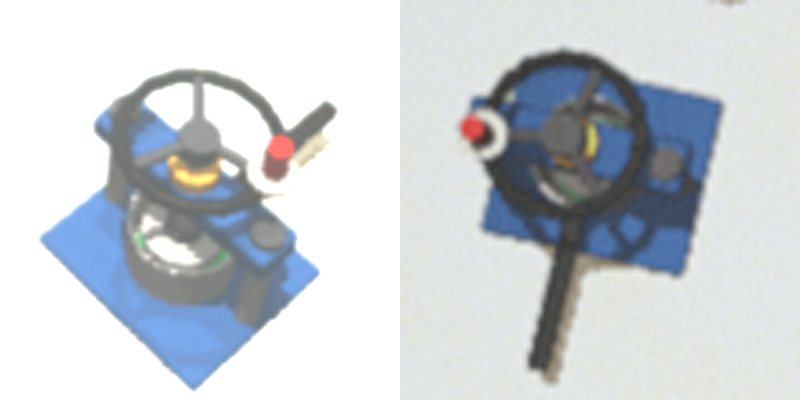

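Confirmed: blue press, black wheel, red knob on a steel collar to the +y side, and the handle pointing towards -x. I'll move above the wheel for a wrist view.

Request:
step_arm:
  moves:
    - [[-33,-15,-2,0,0,0],[-66,-30,-4,0,0,0],[-99,-45,-6,0,0,0],[-132,-60,-8,0,0,0],[-165,-75,-10,0,0,0],[-198,-90,-12,0,0,0],[-231,-105,-14,0,0,0],[-264,-120,-16,0,0,0]]
  fingers: 50

```text
t: 0.82
ee_pos: [445.6, 354.6, 319.9]
eef_rot: [-180.0, -0.0, 156.3]
force: [0.5, 0.1, 0.4]
finger_gap: 0.587
gripper_force: 0.0
```

Request:
step_arm:
  moves:
    - [[-33,-15,-2,0,0,-0.07],[-66,-30,-4,0,0,-0.14],[-99,-45,-6,0,0,-0.21],[-132,-60,-8,0,0,-0.28],[-165,-75,-10,0,0,-0.35],[-198,-89,-11,0,0,-0.414],[-198,-89,-11,0,0,-0.414],[-198,-89,-11,0,0,-0.414]]

```text
t: 1.48
ee_pos: [591.6, 192.3, 330.4]
eef_rot: [-179.9, -0.0, 179.7]
force: [0.1, 0.7, -0.7]
finger_gap: 0.585
gripper_force: 0.0
```

Run:
```python
from h import *
import pickle
s=status.observe();f=viewer.grab_frame("wrist");cv2.imwrite("pics/w1.png",f["image"])
print(np.round(s["ee_pos"],1),np.round(s["eef_rot"],2),np.round(s["force"],2),np.round(s["q"],1))
f["s"]=s;pickle.dump(f,open("W1.pkl","wb"))
m=red(f["image"]);k,_,st,c=cv2.connectedComponentsWithStats(m)
print([(st[i].tolist(),c[i].round(1).tolist()) for i in range(1,k) if st[i,4]>15])
```

```text
[591.6 192.3 330.4] [-1.7993e+02 -1.0000e-02  1.7971e+02] [ 0.14  0.67 -0.67] [-27.2  23.5   6.2  88.7  -2.6  68.   69.1]
[([147, 216, 31, 27, 650], [162.0, 229.0]), ([367, 221, 17, 16, 220], [375.0, 228.6])]
```

View pics/w1.png

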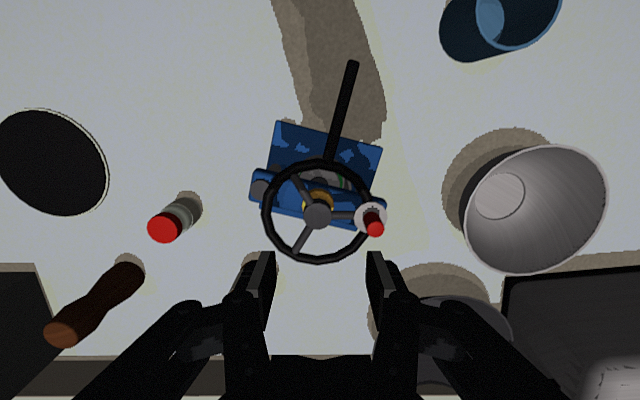

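The wrist view shows the wheel ring centred at about (316,211) and the knob top at about (375,229) with its collar at (371,215). The mould handle runs from (330,160) to (352,62), and the trivet's left edge is at (50,162).

Run:
```python
from h import *
import pickle
F=pickle.load(open("F.pkl","rb"));S,T=F["scene"],F["top"];W=pickle.load(open("W1.pkl","rb"))
TW=toolT(W["s"])@np.array(W["T_tool_cam"])
print(W["intrinsics"],T["intrinsics"],TW[:3,3])
def multi(rs):
    A=np.zeros((3,3));b=np.zeros(3)
    for o,d in rs:
        d=d/np.linalg.norm(d);P=np.eye(3)-np.outer(d,d);A+=P;b+=P@o
    p=np.linalg.solve(A,b);return p.round(1),[round(float(np.linalg.norm(np.cross(p-o,d/np.linalg.norm(d)))),1) for o,d in rs]
def ring(f,box,hole,thr):
    x0,y0,x1,y1=box;g=cv2.cvtColor(f["image"],cv2.COLOR_BGR2GRAY)[y0:y1,x0:x1]
    pts=np.argwhere(g<thr)[:,::-1].astype(np.float32)
    return pts+[x0,y0]
# ring by RANSAC-ish: keep points near initial ellipse, refit
def fit(p,e,n=5,w=.13):
    for _ in range(n):
        (c,ax,an)=e;r=np.deg2rad(an);q=(p-c)@np.array([[np.cos(r),-np.sin(r)],[np.sin(r),np.cos(r)]])
        rho=np.hypot(q[:,0]/(ax[0]/2),q[:,1]/(ax[1]/2));k=abs(rho-1)<w
        e=cv2.fitEllipse(p[k].astype(np.float32))
    return e,k.sum()
eW,n=fit(ring(W,(250,150,385,275),0,38),((316.5,210.5),(102,97),0));print("W",eW,n)
eT,n=fit(ring(T,(230,148,275,195),0,45),((252.4,169.8),(33.5,33.5),0));print("T",eT,n)
eS,n=fit(ring(S,(335,235,395,282),0,50),((365,258.8),(45,36),10));print("S",eS,n)
rW,rT,rS=ray(W,eW[0],TW),ray(T,eT[0]),ray(S,eS[0])
print("wheel 3view",multi([rW,rT,rS]),"WT",multi([rW,rT]),"WS",multi([rW,rS]))
for z in(145,150,155,160):
    print(z,onz(W,eW[0],z,TW).round(1),onz(T,eT[0],z).round(1),onz(S,eS[0],z).round(1), 'dia',np.linalg.norm(onz(W,(eW[0][0]-max(eW[1])/2,eW[0][1]),z,TW)-onz(W,(eW[0][0]+max(eW[1])/2,eW[0][1]),z,TW)).round(1))
kW,kT,kS=ray(W,(375,228.6),TW),ray(T,(231.1,168.6)),ray(S,(386.6,260))
print("knob",multi([kW,kT,kS]),multi([kW,kT]),multi([kW,kS]))
for uv in((330,160),(352,62)): print("handle",onz(W,uv,44,TW))
```

```text
[[287.4590638    0.         320.57580133]
 [  0.         287.4590638  203.09692054]
 [  0.           0.           1.        ]] [[375.27654936   0.         318.11936337]
 [  0.         375.27654936 206.02062081]
 [  0.           0.           1.        ]] [506.91391831 191.86671972 400.96346801]
W ((317.7527770996094, 208.7041473388672), (102.83789825439453, 105.0616226196289), 79.22257232666016) 3217
T ((251.8507537841797, 170.4285430908203), (34.4254264831543, 35.51105880737305), 143.9254608154297) 214Traceback (most recent call last):
  File "<stdin>", line 24, in <module>
  File "<stdin>", line 20, in fit
cv2.error: OpenCV(4.12.0) /io/opencv/modules/imgproc/src/shapedescr.cpp:361: error: (-201:Incorrect size of input array) There should be at least 5 points to fit the ellipse in function 'fitEllipseNoDirect'
```

Run:
```python
from h import *
import pickle
F=pickle.load(open("F.pkl","rb"));S,T=F["scene"],F["top"];W=pickle.load(open("W1.pkl","rb"))
TW=toolT(W["s"])@np.array(W["T_tool_cam"])
def multi(rs):
    A=np.zeros((3,3));b=np.zeros(3)
    for o,d in rs:
        d=d/np.linalg.norm(d);P=np.eye(3)-np.outer(d,d);A+=P;b+=P@o
    p=np.linalg.solve(A,b);return p.round(1),[round(float(np.linalg.norm(np.cross(p-o,d/np.linalg.norm(d)))),1) for o,d in rs]
g=W["image"].max(2)  # brightest channel: black ring only
m=(g<45).astype(np.uint8)[150:272,252:382];k,l,st,c=cv2.connectedComponentsWithStats(m);print(st[1:][st[1:,4]>100].tolist())
# radial scan for ring mid-line
pts=[]
for a in np.deg2rad(np.arange(0,360,3)):
    r=np.arange(42,64,.5);x=316.5+r*np.cos(a);y=210.5+r*np.sin(a)
    v=cv2.remap(g,x.astype(np.float32)[None],y.astype(np.float32)[None],1)[0]
    d=r[v<45]
    if len(d)>4 and np.ptp(d)<15: rm=(d.min()+d.max())/2;pts.append((316.5+rm*np.cos(a),210.5+rm*np.sin(a)))
p=np.array(pts,np.float32);eW=cv2.fitEllipse(p);print(eW,len(p))
eW0=eW[0];rW,rT,rS=ray(W,eW0,TW),ray(T,(252.1,170.1)),ray(S,(365.7,258.8))
print("wheel",multi([rW,rT,rS]),multi([rW,rT]),multi([rW,rS]))
for z in(145,150,155,160):
    q=np.array([onz(W,u,z,TW) for u in p]);(cx,cy),ax,_=cv2.fitEllipse(q[:,:2].astype(np.float32));print(z,cx,cy,ax,onz(T,(252.1,170.1),z)[:2].round(1),onz(S,(365.7,258.8),z)[:2].round(1))
kW,kT,kS=ray(W,(375,228.6),TW),ray(T,(231.1,168.6)),ray(S,(386.6,260))
print("knob",multi([kW,kT,kS]),multi([kW,kT]),multi([kW,kS]))
for uv in((330,160),(352,62)): print("handle",onz(W,uv,44,TW))
cv2.imwrite("pics/c2.png",cv2.convertScaleAbs(cv2.resize(W["image"][150:270,250:390],(700,600),interpolation=2),alpha=2))
```

```text
[[3, 0, 127, 115, 4080], [111, 62, 18, 16, 156], [0, 101, 24, 21, 416], [114, 101, 16, 21, 317]]
((317.29376220703125, 211.33978271484375), (96.5969467163086, 102.30018615722656), 91.07611846923828) 92
wheel (array([606.4, 188.9, 139. ]), [1.1, 0.9, 1.9]) (array([606.8, 188. , 138.9]), [0.3, 0.3]) (array([606.1, 189.3, 139.2]), [1.5, 1.5])
145 607.14794921875 187.8956298828125 (97.65736389160156, 98.66207122802734) [606. 187.] [609.8 192.2]
150 605.1900024414062 187.97320556640625 (95.74972534179688, 96.73480224609375) [605.1 186. ] [613.2 193.4]
155 603.2319946289062 188.05078125 (93.84208679199219, 94.80753326416016) [604.3 185. ] [616.6 194.6]
160 601.2740478515625 188.12835693359375 (91.93444061279297, 92.8802490234375) [603.5 184.1] [620.  195.8]
knob (array([607.9, 238.1, 175.5]), [0.9, 1.2, 0.4]) (array([605.5, 236.5, 182.7]), [0.3, 0.3]) (array([608.5, 237.8, 175.7]), [0.2, 0.2])
handle [574.09838162 202.82021613  44.        ]
handle [463.47113258 226.85438772  44.        ]
```

View pics/c2.png

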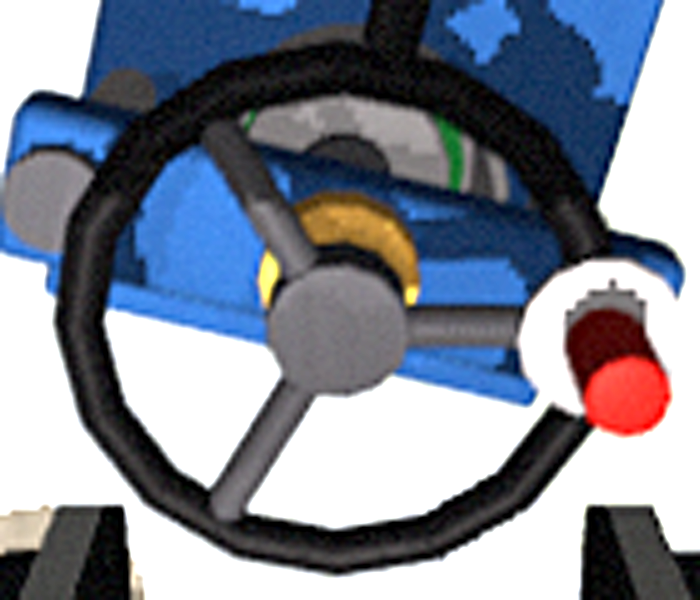

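Request:
step_arm:
  moves:
    - [[-8,23,10,0,0,0],[-16.4,45.7,30,0,0,0],[-16.4,45.7,50,0,0,0],[-16.4,45.7,60,0,0,0],[-16.4,45.7,60,0,0,0],[-16.4,45.7,60,0,0,0]]

```text
t: 2.03
ee_pos: [606.0, 240.7, 271.0]
eef_rot: [-180.0, -0.1, -180.0]
force: [-0.2, -0.1, 0.3]
finger_gap: 0.585
gripper_force: 0.0
```

Run:
```python
from h import *
s=status.observe();f=viewer.grab_frame("wrist")
print(np.round(s["ee_pos"],1),np.round(s["eef_rot"],2),np.round(s["force"],2),manip.finger_overhang)
TW=toolT(s)@np.array(f["T_tool_cam"])
h=cv2.cvtColor(f["image"],cv2.COLOR_BGR2HSV);m=red(f["image"])
k,_,st,c=cv2.connectedComponentsWithStats(m);b=[(st[i].tolist(),c[i].round(1).tolist()) for i in range(1,k) if st[i,4]>15];print(b)
# bright top face only
mb=(m&(h[...,2]>150)).astype(np.uint8);k,_,st,c=cv2.connectedComponentsWithStats(mb)
for i in range(1,k):
    if st[i,4]>30: print(st[i],c[i],onz(f,c[i],175,TW).round(1),onz(f,c[i],178,TW).round(1))
cv2.imwrite("pics/w3.png",cv2.convertScaleAbs(f["image"],alpha=2))
```

```text
[606.  240.7 271. ] [-1.7996e+02 -6.0000e-02 -1.7999e+02] [-0.16 -0.07  0.33] 72.6
[([62, 224, 38, 33, 942], [80.4, 239.9]), ([306, 238, 22, 20, 357], [316.4, 247.8])]
[ 62 225  37  32 891] [ 80.03142536 240.31088664] [604.6  85.1 175. ] [603.2  87.9 178. ]
```

View pics/w3.png

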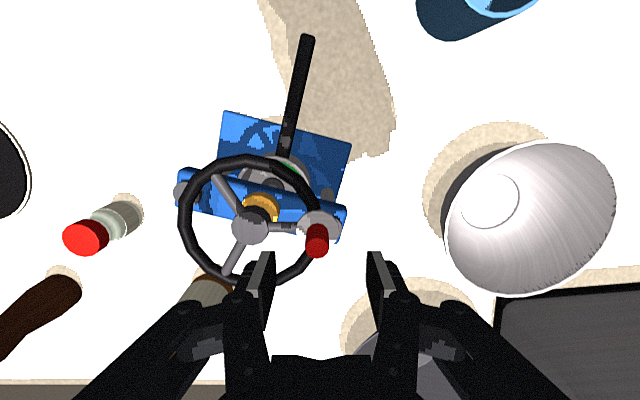

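The knob is now at (317,248) and the fingertips reach rows 250–300. It lies between the fingers but not centred, so I'll compute the offset.

Run:
```python
from h import *
s=status.observe();f=viewer.grab_frame("wrist")
P=[status.observe()["ee_pos"]]
TW=toolT(s)@np.array(f["T_tool_cam"]);print(np.round(s["ee_pos"],1),np.round(s["eef_rot"],1))
for z in(172,175,178):print(z,onz(f,(316.8,248.3),z,TW).round(1))
g=f["image"].max(2);pts=[]
for a in np.deg2rad(np.arange(0,360,3)):
    r=np.arange(50,82,.5);x=251+r*np.cos(a);y=219+r*np.sin(a)
    v=cv2.remap(g,x.astype(np.float32)[None],y.astype(np.float32)[None],1)[0];d=r[v<45]
    if len(d)>4 and np.ptp(d)<18 and y.max()<265: rm=(d.min()+d.max())/2;pts.append((251+rm*np.cos(a),219+rm*np.sin(a)))
for z in(137,139,141,143):
    q=np.array([onz(f,u,z,TW)[:2] for u in pts]);A=np.c_[2*q,np.ones(len(q))];w=np.linalg.lstsq(A,(q**2).sum(1),rcond=None)[0];R=np.sqrt(w[2]+w[0]**2+w[1]**2)
    print(z,len(q),w[:2].round(1),R.round(2),np.std(np.linalg.norm(q-w[:2],axis=1)).round(2))
```

```text
[606.6 240.6 271.9] [180.   0. 180.]
172 [613.1 237.1 172. ]
175 [611.5 237.2 175. ]
178 [609.9 237.2 178. ]
137 44 [610.9 185.4] 50.68 0.76
139 44 [610.  185.9] 50.18 0.75
141 44 [609.1 186.5] 49.69 0.74
143 44 [608.3 187. ] 49.2 0.73
```

Request:
step_arm:
  moves:
    - [[-3.3,-3.5,9,0,0,0],[-3.3,-3.5,18,0,0,0],[-3.3,-3.5,27,0,0,0],[-3.3,-3.5,36,0,0,0],[-3.3,-3.5,36,0,0,0],[-3.3,-3.5,36,0,0,0]]

```text
t: 2.63
ee_pos: [609.5, 237.2, 233.9]
eef_rot: [-180.0, -0.1, -180.0]
force: [0.1, 0.4, 0.9]
finger_gap: 0.584
gripper_force: 0.0
```

Request:
step_arm:
  moves:
    - [[0,0,0,0,0,0],[0,0,0,0,0,0],[0,0,0,0,0,0],[0,0,0,0,0,0],[0,0,0,0,0,0],[0,0,0,0,0,0],[0,0,0,0,0,0],[0,0,0,0,0,0]]
  fingers: 8

```text
t: 3.3
ee_pos: [610.2, 237.9, 235.5]
eef_rot: [179.9, 0.1, -180.0]
force: [-0.2, 3.6, 5.4]
finger_gap: 0.153
gripper_force: 58.7
```

Run:
```python
from h import *
s=status.observe();f=viewer.grab_frame("wrist")
print({k:np.round(s[k],2).tolist() for k in("ee_pos","eef_rot","force","moment","finger_gap","gripper_force")})
cv2.imwrite("pics/w4.png",cv2.resize(cv2.convertScaleAbs(f["image"][180:330,230:430],alpha=2.5),(800,600),interpolation=2))
```

```text
{'ee_pos': [610.21, 237.88, 235.51], 'eef_rot': [179.94, 0.06, -179.97], 'force': [-0.25, 3.64, 5.43], 'moment': [0.57, -0.02, 0.03], 'finger_gap': 0.15, 'gripper_force': 58.73}
```

View pics/w4.png

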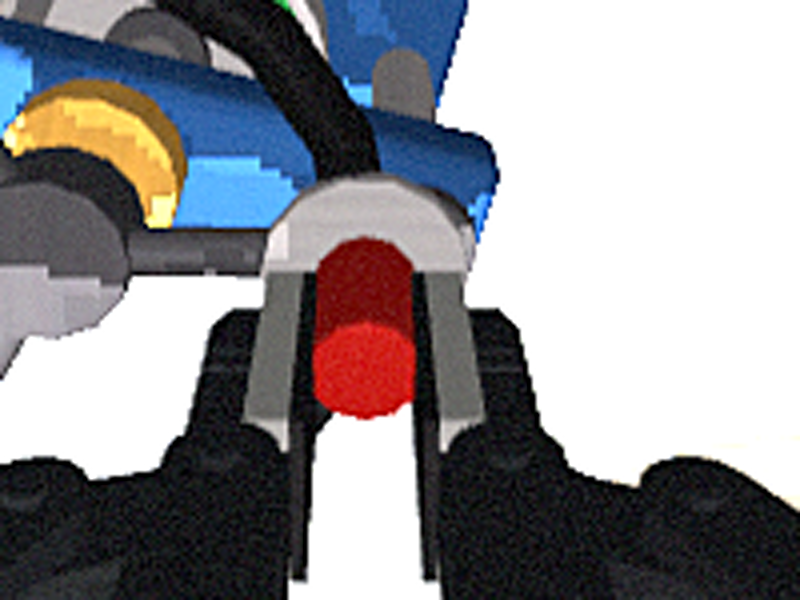

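Gripped: the red knob sits squarely between the pads, with the tips just above the steel collar. I'll compute crank offsets and start winding slowly.

```bash
cat > t.py <<'E'
import sys,numpy as np
# tool-axis shifts for winding from theta a in n rows of d (yaw 180: x=-X, y=Y, z=-Z)
p0=1.551
def tab(a,n,d,r=50,extra=0):
    t=a+d*np.arange(1,n+1)
    return [[round(float(v),1) for v in (-r*(np.cos(p0+x)-np.cos(p0+a)),r*(np.sin(p0+x)-np.sin(p0+a)),-2.6*(x-a)-extra*(i+1)/n)]+[0,0,0] for i,x in enumerate(t)]
if __name__=="__main__":
    a,n,d,e=float(sys.argv[1]),int(sys.argv[2]),float(sys.argv[3]),float(sys.argv[4]);print(tab(a,n,d,extra=e))
E
python3 t.py 0 8 .1 1
```

```text
[[5.0, -0.2, -0.4, 0, 0, 0], [10.0, -0.8, -0.8, 0, 0, 0], [14.8, -1.9, -1.2, 0, 0, 0], [19.5, -3.6, -1.5, 0, 0, 0], [24.1, -5.6, -1.9, 0, 0, 0], [28.4, -8.2, -2.3, 0, 0, 0], [32.4, -11.1, -2.7, 0, 0, 0], [36.2, -14.5, -3.1, 0, 0, 0]]
```

Request:
step_arm:
  moves:
    - [[5,-0.2,-0.4,0,0,0],[10,-0.8,-0.8,0,0,0],[14.8,-1.9,-1.2,0,0,0],[19.5,-3.6,-1.5,0,0,0],[24.1,-5.6,-1.9,0,0,0],[28.4,-8.2,-2.3,0,0,0],[32.4,-11.1,-2.7,0,0,0],[36.2,-14.5,-3.1,0,0,0]]

```text
t: 4.02
ee_pos: [573.0, 222.2, 237.7]
eef_rot: [-180.0, -0.1, 180.0]
force: [0.7, 2.4, 0.2]
finger_gap: 0.153
gripper_force: 58.5
```

```bash
python3 t.py 0.8 8 .15 0;python3 t.py 2.0 8 .15 0;python3 t.py 3.2 8 .15 0;python3 t.py 4.4 8 .15 0;python3 t.py 5.6 8 .15 0;python3 t.py 6.8 4 .1 0
```

```text
[[4.9, -5.7, -0.4, 0, 0, 0], [8.9, -12.0, -0.8, 0, 0, 0], [12.0, -18.8, -1.2, 0, 0, 0], [13.9, -26.1, -1.6, 0, 0, 0], [14.8, -33.5, -2.0, 0, 0, 0], [14.5, -41.0, -2.3, 0, 0, 0], [13.2, -48.4, -2.7, 0, 0, 0], [10.7, -55.4, -3.1, 0, 0, 0]]
[[-3.5, -6.6, -0.4, 0, 0, 0], [-7.9, -12.7, -0.8, 0, 0, 0], [-13.2, -18.0, -1.2, 0, 0, 0], [-19.2, -22.4, -1.6, 0, 0, 0], [-25.9, -25.9, -2.0, 0, 0, 0], [-32.9, -28.4, -2.3, 0, 0, 0], [-40.3, -29.8, -2.7, 0, 0, 0], [-47.8, -30.1, -3.1, 0, 0, 0]]
[[-7.4, 0.8, -0.4, 0, 0, 0], [-14.7, 2.8, -0.8, 0, 0, 0], [-21.5, 5.8, -1.2, 0, 0, 0], [-27.9, 9.8, -1.6, 0, 0, 0], [-33.5, 14.7, -2.0, 0, 0, 0], [-38.4, 20.4, -2.3, 0, 0, 0], [-42.4, 26.8, -2.7, 0, 0, 0], [-45.3, 33.7, -3.1, 0, 0, 0]]
[[-1.9, 7.2, -0.4, 0, 0, 0], [-2.7, 14.7, -0.8, 0, 0, 0], [-2.4, 22.2, -1.2, 0, 0, 0], [-1.0, 29.5, -1.6, 0, 0, 0], [1.6, 36.6, -2.0, 0, 0, 0], [5.1, 43.2, -2.3, 0, 0, 0], [9.6, 49.2, -2.7, 0, 0, 0], [14.9, 54.5, -3.1, 0, 0, 0]]
[[6.1, 4.4, -0.4, 0, 0, 0], [12.7, 7.8, -0.8, 0, 0, 0], [19.8, 10.3, -1.2, 0, 0, 0], [27.2, 11.6, -1.6, 0, 0, 0], [34.7, 11.8, -2.0, 0, 0, 0], [42.1, 10.9, -2.3, 0, 0, 0], [49.3, 8.9, -2.7, 0, 0, 0], [56.2, 5.8, -3.1, 0, 0, 0]]
[[4.3, -2.6, -0.3, 0, 0, 0], [8.3, -5.6, -0.5, 0, 0, 0], [11.9, -9.0, -0.8, 0, 0, 0], [15.2, -12.8, -1.0, 0, 0, 0]]
```

Request:
step_arm:
  moves:
    - [[4.9,-5.7,-0.4,0,0,0],[8.9,-12.0,-0.8,0,0,0],[12.0,-18.8,-1.2,0,0,0],[13.9,-26.1,-1.6,0,0,0],[14.8,-33.5,-2.0,0,0,0],[14.5,-41.0,-2.3,0,0,0],[13.2,-48.4,-2.7,0,0,0],[10.7,-55.4,-3.1,0,0,0]]

```text
t: 4.68
ee_pos: [563.4, 166.9, 240.8]
eef_rot: [180.0, 0.0, 180.0]
force: [6.7, 5.3, -9.2]
finger_gap: 0.149
gripper_force: 58.6
```

Request:
step_arm:
  moves:
    - [[-3.8,-6.5,-0.2,0,0,0],[-8.4,-12.5,-0.4,0,0,0],[-13.9,-17.8,-0.7,0,0,0],[-20.1,-22.2,-1.0,0,0,0],[-26.9,-25.7,-1.4,0,0,0],[-33.9,-28.2,-1.7,0,0,0],[-41.3,-29.6,-2.1,0,0,0],[-48.8,-29.9,-2.5,0,0,0]]

```text
t: 5.35
ee_pos: [612.2, 137.4, 243.5]
eef_rot: [180.0, -0.1, -180.0]
force: [-3.4, 4.1, -1.7]
finger_gap: 0.154
gripper_force: 59.3
```

Request:
step_arm:
  moves:
    - [[-7.4,1.0,-0.4,0,0,0],[-14.7,3.1,-0.8,0,0,0],[-21.5,6.2,-1.2,0,0,0],[-27.9,10.2,-1.6,0,0,0],[-33.5,15.2,-2.0,0,0,0],[-38.4,20.9,-2.3,0,0,0],[-42.4,27.3,-2.7,0,0,0],[-45.3,34.2,-3.1,0,0,0]]

```text
t: 6.02
ee_pos: [657.6, 171.8, 246.6]
eef_rot: [-180.0, -0.0, 180.0]
force: [-3.1, -0.6, -1.7]
finger_gap: 0.151
gripper_force: 59.4
```

Request:
step_arm:
  moves:
    - [[-1.9,7.2,-0.4,0,0,0],[-2.7,14.7,-0.8,0,0,0],[-2.4,22.2,-1.2,0,0,0],[-1.0,29.5,-1.6,0,0,0],[1.6,36.6,-2.0,0,0,0],[5.1,43.2,-2.3,0,0,0],[9.6,49.2,-2.7,0,0,0],[14.9,54.5,-3.1,0,0,0]]

```text
t: 6.68
ee_pos: [642.1, 226.6, 250.0]
eef_rot: [-180.0, 0.0, 180.0]
force: [-0.7, -3.5, -1.7]
finger_gap: 0.154
gripper_force: 59.4
```

Request:
step_arm:
  moves:
    - [[6.1,4.3,-0.4,0,0,0],[12.7,7.6,-0.8,0,0,0],[19.8,10.0,-1.2,0,0,0],[27.2,11.2,-1.6,0,0,0],[34.7,11.4,-2.0,0,0,0],[42.1,10.5,-2.3,0,0,0],[49.3,8.5,-2.7,0,0,0],[56.2,5.3,-3.1,0,0,0]]

```text
t: 7.35
ee_pos: [585.4, 231.9, 253.2]
eef_rot: [179.9, 0.0, -180.0]
force: [2.1, 0.8, -2.1]
finger_gap: 0.154
gripper_force: 59.3
```

Request:
step_arm:
  moves:
    - [[4.3,-2.6,-0.3,0,0,0],[8.3,-5.6,-0.5,0,0,0],[11.9,-9.0,-0.8,0,0,0],[15.2,-12.8,-1.0,0,0,0],[15.2,-12.8,-1.0,0,0,0]]

```text
t: 7.77
ee_pos: [570.2, 218.4, 254.3]
eef_rot: [180.0, -0.0, 180.0]
force: [-1.1, 3.4, 1.9]
finger_gap: 0.149
gripper_force: 59.8
```

Run:
```python
from t import *
for i in range(28):
    a=7.2+.2*i;v=tab(a,2,.1);print(round(a,1),v[0][:3],v[1][:3],'tan',np.round([-np.sin(p0+a+.2),np.cos(p0+a+.2)],2))
```

```text
7.2 [2.9, -4.1, -0.3] [5.4, -8.4, -0.5] tan [-0.46 -0.89]
7.4 [2.1, -4.6, -0.3] [3.6, -9.3, -0.5] tan [-0.27 -0.96]
7.6 [1.1, -4.9, -0.3] [1.7, -9.8, -0.5] tan [-0.07 -1.  ]
7.8 [0.1, -5.0, -0.3] [-0.3, -10.0, -0.5] tan [ 0.13 -0.99]
8.0 [-0.9, -4.9, -0.3] [-2.2, -9.7, -0.5] tan [ 0.32 -0.95]
8.2 [-1.8, -4.6, -0.3] [-4.1, -9.1, -0.5] tan [ 0.5  -0.86]
8.4 [-2.7, -4.2, -0.3] [-5.9, -8.1, -0.5] tan [ 0.66 -0.75]
8.6 [-3.5, -3.6, -0.3] [-7.3, -6.8, -0.5] tan [ 0.8 -0.6]
8.8 [-4.1, -2.8, -0.3] [-8.5, -5.2, -0.5] tan [ 0.9  -0.43]
9.0 [-4.6, -1.9, -0.3] [-9.4, -3.4, -0.5] tan [ 0.97 -0.24]
9.2 [-4.9, -1.0, -0.3] [-9.9, -1.4, -0.5] tan [ 1.   -0.04]
9.4 [-5.0, 0.0, -0.3] [-10.0, 0.6, -0.5] tan [0.99 0.15]
9.6 [-4.9, 1.0, -0.3] [-9.7, 2.5, -0.5] tan [0.94 0.35]
9.8 [-4.6, 2.0, -0.3] [-9.0, 4.4, -0.5] tan [0.85 0.53]
10.0 [-4.1, 2.8, -0.3] [-7.9, 6.1, -0.5] tan [0.73 0.69]
10.2 [-3.5, 3.6, -0.3] [-6.5, 7.5, -0.5] tan [0.58 0.82]
10.4 [-2.7, 4.2, -0.3] [-4.9, 8.7, -0.5] tan [0.4  0.91]
10.6 [-1.8, 4.7, -0.3] [-3.1, 9.5, -0.5] tan [0.21 0.98]
10.8 [-0.8, 4.9, -0.3] [-1.1, 9.9, -0.5] tan [0.02 1.  ]
11.0 [0.2, 5.0, -0.3] [0.8, 9.9, -0.5] tan [-0.18  0.98]
11.2 [1.2, 4.9, -0.3] [2.8, 9.6, -0.5] tan [-0.38  0.93]
11.4 [2.1, 4.5, -0.3] [4.7, 8.8, -0.5] tan [-0.55  0.83]
11.6 [3.0, 4.0, -0.3] [6.3, 7.7, -0.5] tan [-0.71  0.71]
11.8 [3.7, 3.4, -0.3] [7.7, 6.3, -0.5] tan [-0.83  0.55]
12.0 [4.3, 2.6, -0.3] [8.8, 4.7, -0.5] tan [-0.93  0.38]
12.2 [4.7, 1.6, -0.3] [9.6, 2.8, -0.5] tan [-0.98  0.19]
12.4 [5.0, 0.7, -0.3] [9.9, 0.9, -0.5] tan [-1.   -0.01]
12.6 [5.0, -0.3, -0.3] [9.9, -1.1, -0.5] tan [-0.98 -0.21]
```

Request:
step_arm:
  moves:
    - [[2.9,-4.1,-0.3,0,0,0],[5.4,-8.4,-0.5,0,0,0],[5.4,-8.4,-0.5,0,0,0]]

```text
t: 8.02
ee_pos: [565.0, 209.7, 254.8]
eef_rot: [180.0, -0.0, 180.0]
force: [-2.0, 3.7, 4.2]
finger_gap: 0.16
gripper_force: 60.1
```

Request:
step_arm:
  moves:
    - [[2.1,-4.6,-0.3,0,0,0],[3.6,-9.3,-0.5,0,0,0],[3.6,-9.3,-0.5,0,0,0]]

```text
t: 8.27
ee_pos: [561.4, 199.8, 255.3]
eef_rot: [-180.0, -0.0, 180.0]
force: [-4.0, 2.8, 5.9]
finger_gap: 0.153
gripper_force: 60.3
```

Request:
step_arm:
  moves:
    - [[1.5,-4.9,-0.6,0,0,0],[2.3,-9.8,-1.1,0,0,0],[2.3,-9.8,-1.1,0,0,0]]

```text
t: 8.52
ee_pos: [559.6, 189.0, 255.9]
eef_rot: [-179.9, -0.0, 179.9]
force: [-1.8, 1.7, 0.9]
finger_gap: 0.15
gripper_force: 59.7
```

Request:
step_arm:
  moves:
    - [[0.1,-5,-0.3,0,0,0],[-0.3,-10,-0.6,0,0,0],[-0.3,-10,-0.6,0,0,0]]

```text
t: 8.77
ee_pos: [560.2, 179.5, 256.4]
eef_rot: [-179.9, 0.0, 179.9]
force: [0.0, 2.0, -1.3]
finger_gap: 0.155
gripper_force: 59.5
```

Request:
step_arm:
  moves:
    - [[-0.9,-4.9,-0.3,0,0,0],[-2.2,-9.7,-0.5,0,0,0],[-2.2,-9.7,-0.5,0,0,0]]

```text
t: 9.02
ee_pos: [562.6, 170.1, 257.0]
eef_rot: [-180.0, 0.0, 179.9]
force: [1.6, 2.6, -3.7]
finger_gap: 0.153
gripper_force: 59.3
```

Request:
step_arm:
  moves:
    - [[-1.8,-4.6,-0.2,0,0,0],[-4.1,-9.1,-0.4,0,0,0],[-4.1,-9.1,-0.4,0,0,0]]

```text
t: 9.27
ee_pos: [566.8, 161.3, 257.4]
eef_rot: [-180.0, 0.0, 179.9]
force: [1.9, 2.9, -5.4]
finger_gap: 0.158
gripper_force: 59.1
```

Request:
step_arm:
  moves:
    - [[-2.8,-4.2,0,0,0,0],[-6.1,-8.1,0,0,0,0],[-6.1,-8.1,0,0,0,0]]

```text
t: 9.52
ee_pos: [573.1, 153.2, 257.8]
eef_rot: [-180.0, 0.0, 179.9]
force: [0.6, 2.3, -1.1]
finger_gap: 0.154
gripper_force: 59.4
```

Request:
step_arm:
  moves:
    - [[-3.5,-3.6,-0.3,0,0,0],[-7.3,-6.8,-0.5,0,0,0],[-7.3,-6.8,-0.5,0,0,0]]

```text
t: 9.77
ee_pos: [580.4, 146.7, 258.2]
eef_rot: [-180.0, 0.0, 180.0]
force: [0.4, 2.9, 0.2]
finger_gap: 0.151
gripper_force: 59.5
```

Request:
step_arm:
  moves:
    - [[-4.1,-2.8,-0.3,0,0,0],[-8.5,-5.2,-0.5,0,0,0],[-8.5,-5.2,-0.5,0,0,0]]

```text
t: 10.02
ee_pos: [589.0, 141.7, 258.6]
eef_rot: [-180.0, 0.0, 180.0]
force: [-0.6, 2.4, 1.6]
finger_gap: 0.151
gripper_force: 59.6
```

Request:
step_arm:
  moves:
    - [[-4.6,-1.9,-0.3,0,0,0],[-9.4,-3.4,-0.6,0,0,0],[-9.4,-3.4,-0.6,0,0,0]]

```text
t: 10.27
ee_pos: [598.4, 138.7, 259.1]
eef_rot: [180.0, 0.0, 180.0]
force: [-0.7, 2.5, 1.2]
finger_gap: 0.149
gripper_force: 59.6
```

Request:
step_arm:
  moves:
    - [[-4.9,-1,-0.3,0,0,0],[-9.9,-1.4,-0.6,0,0,0],[-9.9,-1.4,-0.6,0,0,0]]

```text
t: 10.52
ee_pos: [608.2, 137.4, 259.6]
eef_rot: [-180.0, 0.0, 180.0]
force: [-1.0, 2.5, 0.8]
finger_gap: 0.153
gripper_force: 59.6
```

Request:
step_arm:
  moves:
    - [[-5,0,-0.3,0,0,0],[-10,0.6,-0.6,0,0,0],[-10,0.6,-0.6,0,0,0]]

```text
t: 10.77
ee_pos: [618.1, 138.1, 260.2]
eef_rot: [-180.0, 0.0, -180.0]
force: [-1.3, 2.0, -0.3]
finger_gap: 0.154
gripper_force: 59.6
```

Request:
step_arm:
  moves:
    - [[-4.9,1,-0.3,0,0,0],[-9.7,2.5,-0.5,0,0,0],[-9.7,2.5,-0.5,0,0,0]]

```text
t: 11.02
ee_pos: [627.8, 140.8, 260.7]
eef_rot: [-180.0, 0.0, -180.0]
force: [-2.7, 2.2, 0.7]
finger_gap: 0.154
gripper_force: 59.5
```

Request:
step_arm:
  moves:
    - [[-4.6,2,-0.3,0,0,0],[-9,4.4,-0.5,0,0,0],[-9,4.4,-0.5,0,0,0]]

```text
t: 11.27
ee_pos: [636.8, 145.4, 261.3]
eef_rot: [-180.0, 0.0, -180.0]
force: [-2.4, 1.2, 0.2]
finger_gap: 0.152
gripper_force: 59.4
```

Request:
step_arm:
  moves:
    - [[-4.1,2.8,-0.3,0,0,0],[-7.9,6.1,-0.5,0,0,0],[-7.9,6.1,-0.5,0,0,0]]

```text
t: 11.52
ee_pos: [644.7, 151.7, 261.8]
eef_rot: [180.0, 0.0, -180.0]
force: [-2.4, 0.8, -1.2]
finger_gap: 0.156
gripper_force: 59.4
```

Request:
step_arm:
  moves:
    - [[-3.5,3.6,-0.3,0,0,0],[-6.5,7.5,-0.5,0,0,0],[-6.5,7.5,-0.5,0,0,0]]

```text
t: 11.77
ee_pos: [651.1, 159.4, 262.4]
eef_rot: [180.0, 0.0, -180.0]
force: [-2.7, 0.2, -2.1]
finger_gap: 0.15
gripper_force: 59.4
```

Request:
step_arm:
  moves:
    - [[-2.7,4.2,-0.2,0,0,0],[-4.9,8.7,-0.4,0,0,0],[-4.9,8.7,-0.4,0,0,0]]

```text
t: 12.02
ee_pos: [655.9, 168.4, 262.9]
eef_rot: [180.0, 0.1, -179.9]
force: [-2.1, -0.1, -0.0]
finger_gap: 0.15
gripper_force: 59.4
```

Request:
step_arm:
  moves:
    - [[-1.8,4.7,-0.3,0,0,0],[-3.1,9.5,-0.5,0,0,0],[-3.1,9.5,-0.5,0,0,0]]

```text
t: 12.27
ee_pos: [658.9, 177.9, 263.4]
eef_rot: [180.0, 0.1, -179.9]
force: [-1.4, -1.7, -0.9]
finger_gap: 0.154
gripper_force: 59.5
```

Request:
step_arm:
  moves:
    - [[-0.8,4.9,-0.3,0,0,0],[-1.1,9.9,-0.5,0,0,0],[-1.1,9.9,-0.5,0,0,0]]

```text
t: 12.52
ee_pos: [659.8, 185.4, 263.5]
eef_rot: [-179.8, -0.0, 180.0]
force: [-2.9, -8.2, -1.4]
finger_gap: 0.15
gripper_force: 59.5
```

The stop is felt: 8 N along the circle. I'll hold briefly.

Request:
step_arm:
  moves:
    - [[0,0,0,0,0,0],[0,0,0,0,0,0],[0,0,0,0,0,0]]

```text
t: 12.77
ee_pos: [659.8, 184.3, 263.4]
eef_rot: [-179.8, -0.0, 179.9]
force: [-2.4, -7.5, -0.3]
finger_gap: 0.154
gripper_force: 59.5
```

Request:
step_arm:
  moves:
    - [[0,-3,0,0,0,0],[0,-5,0,0,0,0],[0,-5,0,0,0,0]]

```text
t: 13.02
ee_pos: [659.5, 180.2, 263.4]
eef_rot: [-179.9, -0.0, 179.9]
force: [-2.3, -3.0, -1.7]
finger_gap: 0.156
gripper_force: 59.5
```

Request:
step_arm:
  moves:
    - [[0,0,0,0,0,0],[0,0,0,0,0,0],[0,0,0,0,0,0],[0,0,0,0,0,0],[0,0,-15,0,0,0],[0,0,-40,0,0,0],[0,0,-70,0,0,0],[0,0,-70,0,0,0]]
  fingers: 45

```text
t: 13.68
ee_pos: [661.7, 182.6, 340.4]
eef_rot: [179.8, 0.5, -180.0]
force: [1.5, -0.0, 0.8]
finger_gap: 0.525
gripper_force: 0.0
```

Request:
step_arm:
  moves:
    - [[35,7,0,0,0,0.05],[70,14,0,0,0,0.1],[105,22,0,0,0,0.15],[140,30,0,0,0,0.21],[160,33,15,0,0,0.21],[160,33,35,0,0,0.21],[160,33,50,0,0,0.21],[160,33,50,0,0,0.21]]

```text
t: 14.35
ee_pos: [498.1, 214.8, 281.7]
eef_rot: [-179.9, -0.1, 168.0]
force: [0.4, 0.0, -0.9]
finger_gap: 0.524
gripper_force: 0.0
```

Request:
step_arm:
  moves:
    - [[0,0,0,0,0,0],[0,0,0,0,0,0]]

```text
t: 14.52
ee_pos: [500.3, 215.0, 284.7]
eef_rot: [179.9, 0.1, 168.0]
force: [0.6, -0.4, -0.3]
finger_gap: 0.528
gripper_force: 0.0
```

Run:
```python
from h import *
import pickle
s=status.observe();f=viewer.grab_frame("wrist");f["s"]=s;pickle.dump(f,open("W5.pkl","wb"))
print({k:np.round(s[k],2).tolist() for k in("ee_pos","eef_rot","force","q")})
cv2.imwrite("pics/w5.png",cv2.convertScaleAbs(f["image"],alpha=2))
```

```text
{'ee_pos': [500.31, 214.95, 284.7], 'eef_rot': [179.94, 0.07, 167.96], 'force': [0.58, -0.42, -0.34], 'q': [-34.58, 18.32, 7.42, 103.46, -2.74, 58.3, 51.86]}
```

View pics/w5.png

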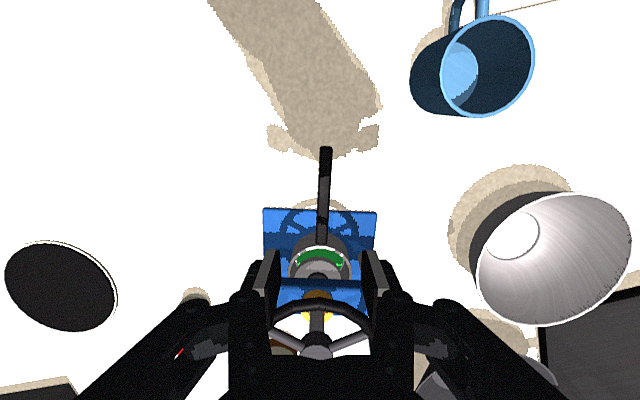

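The handle runs from its tip at (326,147) to the mould at (322,243). The mould rim is at about (320,260), and the trivet is the ellipse centred at about (61,286).

Run:
```python
from h import *
import pickle
f=pickle.load(open("W5.pkl","rb"));s=f["s"];T=toolT(s);TW=T@np.array(f["T_tool_cam"])
g=f["image"].max(2)
P=[]
for v in range(152,236,6):
    u=np.where(g[v,300:350]<70)[0]+300;u=u[(u>310)&(u<338)]
    p=onz(f,(u.mean(),v),46,TW);P.append(p[:2]);
    if v%12==8: print(v,u.min(),u.max(),p.round(1))
P=np.array(P);k=np.polyfit(P[:,0],P[:,1],1);print("line",k,"yaw",np.degrees(np.arctan(k[0])),"y at 609.5",np.polyval(k,609.5))
print("tip",onz(f,(326,147),46,TW).round(1))
m=(g[230:340,0:125]<60).astype(np.uint8);c=max(cv2.findContours(m,0,1)[0],key=cv2.contourArea);e=cv2.fitEllipse(c);print(e,onz(f,(e[0][0],e[0][1]+230),6,TW).round(1))
```

```text
152 319 332 [467.4 226.7  46. ]
164 319 331 [480.  223.5  46. ]
176 318 330 [492.9 219.7  46. ]
188 318 329 [506.3 216.4  46. ]
200 317 329 [520.  212.9  46. ]
212 316 328 [534.  208.8  46. ]
224 316 327 [548.6 205.1  46. ]
line [-2.50259828e-01  3.43277929e+02] yaw -14.050253950681471 y at 609.5 190.74456365926818
tip [462.3 228.3  46. ]
((59.02206039428711, 57.2164192199707), (80.0892562866211, 114.31697845458984), 115.5031967163086) [ 583.4 -186.2    6. ]
```

Request:
step_arm:
  moves:
    - [[12.4,4.1,25,0,0,0.035],[12.4,4.1,55,0,0,0.035],[12.4,4.1,85,0,0,0.035],[12.4,4.1,110,0,0,0.035],[12.4,4.1,120,0,0,0.035],[12.4,4.1,120,0,0,0.035],[12.4,4.1,120,0,0,0.035]]
  fingers: 50

```text
t: 15.15
ee_pos: [489.1, 221.4, 164.6]
eef_rot: [180.0, 0.0, 165.9]
force: [-0.3, 0.0, 0.5]
finger_gap: 0.586
gripper_force: 0.0
```

Run:
```python
from h import *
s=status.observe();f=viewer.grab_frame("wrist");TW=toolT(s)@np.array(f["T_tool_cam"])
print({k:np.round(s[k],2).tolist() for k in("ee_pos","eef_rot","force")})
g=f["image"].max(2);P=[]
for v in range(60,240,15):
    u=np.where(g[v,290:355]<70)[0]+290
    if len(u)>5: p=onz(f,((u.min()+u.max())/2,v),46,TW);print(v,u.min(),u.max(),p.round(1), (np.linalg.inv(toolT(s))@[*p,1]).round(1)[:2])
```

```text
{'ee_pos': [489.08, 221.44, 164.57], 'eef_rot': [179.97, 0.04, 165.95], 'force': [-0.32, 0.02, 0.53]}
195 312 332 [465.4 227.5  46. ] [24.6  0.1]
210 313 331 [476.1 224.9  46. ] [13.5  0.1]
225 312 331 [487.1 221.8  46. ] [ 2.  -0.2]
```

Centred within 0.2 mm. Now descend and grip.

Request:
step_arm:
  moves:
    - [[0,0,15,0,0,0],[0,0,30,0,0,0],[0,0,45,0,0,0],[0,0,58,0,0,0],[0,0,67,0,0,0],[0,0,67,0,0,0],[0,0,67,0,0,0]]

```text
t: 15.78
ee_pos: [488.9, 221.6, 97.6]
eef_rot: [180.0, 0.0, 166.0]
force: [-0.8, -0.0, 0.4]
finger_gap: 0.581
gripper_force: 0.0
```

Request:
step_arm:
  moves:
    - [[0,0,0,0,0,0],[0,0,0,0,0,0],[0,0,0,0,0,0],[0,0,0,0,0,0],[0,0,0,0,0,0],[0,0,0,0,0,0],[0,0,0,0,0,0],[0,0,0,0,0,0]]
  fingers: 5

```text
t: 16.45
ee_pos: [488.5, 221.4, 96.9]
eef_rot: [180.0, 0.0, 166.0]
force: [0.6, -0.1, 4.0]
finger_gap: 0.151
gripper_force: 60.9
```

Request:
step_arm:
  moves:
    - [[0,0,-1,0,0,0],[0,0,-2,0,0,0],[0,0,-2.5,0,0,0],[0,0,-2.5,0,0,0],[0,0,-2.5,0,0,0]]

```text
t: 16.87
ee_pos: [488.0, 221.2, 99.0]
eef_rot: [-180.0, -0.0, 166.0]
force: [0.3, -0.3, -1.3]
finger_gap: 0.148
gripper_force: 60.3
```

Run:
```python
from h import *
s=status.observe();f=viewer.grab_frame("wrist")
print({k:np.round(s[k],2).tolist() for k in("ee_pos","eef_rot","force","moment","finger_gap","gripper_force")})
g=viewer.grab_frame("scene")["image"]
cv2.imwrite("pics/w6.png",np.hstack([cv2.resize(cv2.convertScaleAbs(f["image"][190:340,220:420],alpha=2.5),(400,300)),cv2.resize(cv2.convertScaleAbs(g[190:340,290:490],alpha=1.3),(400,300))]))
```

```text
{'ee_pos': [487.96, 221.22, 99.01], 'eef_rot': [-179.98, -0.03, 165.98], 'force': [0.34, -0.29, -1.31], 'moment': [0.0, 0.09, -0.02], 'finger_gap': 0.15, 'gripper_force': 60.27}
```

View pics/w6.png

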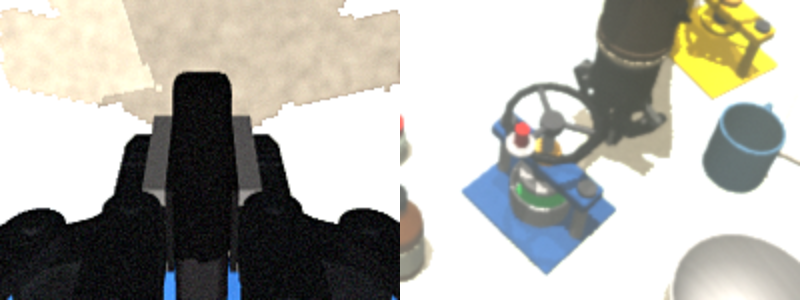

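Gripped squarely on the handle bar (left pane), and the foot is visibly above the mould (right pane). Now pull it straight out.

Request:
step_arm:
  moves:
    - [[5,0,-1,0,0,0],[12,0,-1,0,0,0],[20,0,-1,0,0,0],[28,0,-1,0,0,0],[36,0,-1,0,0,0],[44,0,-1,0,0,0]]

```text
t: 17.47
ee_pos: [444.4, 232.2, 100.2]
eef_rot: [-180.0, -0.0, 166.0]
force: [0.6, 0.5, -2.6]
finger_gap: 0.152
gripper_force: 60.1
```

Request:
step_arm:
  moves:
    - [[14,0,0,0,0,0],[28,0,0,0,0,0],[42,0,0,0,0,0],[56,0,0,0,0,0],[70,0,0,0,0,0],[84,0,0,0,0,0],[95,0,0,0,0,0],[95,0,0,0,0,0]]

```text
t: 18.13
ee_pos: [350.4, 255.5, 100.1]
eef_rot: [-179.9, -0.1, 166.1]
force: [0.0, 0.3, -2.8]
finger_gap: 0.149
gripper_force: 60.1
```

Request:
step_arm:
  moves:
    - [[0,0,-10,0,0,0],[0,0,-25,0,0,0],[0,0,-42,0,0,0],[0,0,-60,0,0,0],[0,0,-75,0,0,0],[0,0,-80,0,0,0],[0,0,-80,0,0,0]]

```text
t: 18.72
ee_pos: [354.1, 255.4, 181.2]
eef_rot: [179.9, 0.1, 166.0]
force: [0.6, 0.4, -4.1]
finger_gap: 0.151
gripper_force: 60.1
```

Request:
step_arm:
  moves:
    - [[-5,-9,0,0,0,0],[-14,-25,0,0,0,0],[-26,-47,0,0,0,0],[-38,-69,0,0,0,0],[-51,-92,0,0,0,0],[-64,-115,0,0,0,0],[-77,-139,0,0,0,0],[-90,-163,0,0,0,0]]

```text
t: 19.38
ee_pos: [400.6, 72.7, 179.1]
eef_rot: [-179.9, -0.1, 166.0]
force: [0.9, -0.6, -2.9]
finger_gap: 0.147
gripper_force: 60.1
```

Request:
step_arm:
  moves:
    - [[-13,-24,0,0,0,0],[-26,-48,0,0,0,0],[-39,-71,0,0,0,0],[-52,-95,0,0,0,0],[-65,-118,0,0,0,0],[-78,-141,0,0,0,0],[-90,-163,0,0,0,0],[-100,-181,0,0,0,0]]

```text
t: 20.05
ee_pos: [453.4, -127.7, 178.9]
eef_rot: [-179.9, -0.1, 165.9]
force: [0.4, 0.2, -3.4]
finger_gap: 0.155
gripper_force: 60.1
```

Request:
step_arm:
  moves:
    - [[-7,-13,0,0,0,0],[-13,-23,0,0,0,0],[-15,-27,0,0,0,0],[-15,-27,0,0,0,0],[-15,-27,0,0,0,0]]

```text
t: 20.47
ee_pos: [461.9, -154.1, 179.6]
eef_rot: [180.0, -0.1, 166.0]
force: [-0.1, 0.7, -2.7]
finger_gap: 0.151
gripper_force: 60.1
```

Run:
```python
from h import *
s=status.observe();a=viewer.grab_frame("top");b=viewer.grab_frame("scene");w=viewer.grab_frame("wrist")["image"]
print({k:np.round(s[k],2).tolist() for k in("ee_pos","eef_rot","force","q")})
r=lambda im,x,y:cv2.resize(cv2.convertScaleAbs(im[y:y+120,x:x+160],alpha=1.6),(400,300),interpolation=2)
cv2.imwrite("pics/p7.png",np.vstack([np.hstack([r(a["image"],300,120),r(b["image"],180,130)]),np.hstack([cv2.resize(cv2.convertScaleAbs(w,alpha=2),(400,300)),r(b["image"],300,190)])]))
```

```text
{'ee_pos': [461.87, -154.08, 179.65], 'eef_rot': [179.99, -0.08, 165.99], 'force': [-0.13, 0.75, -2.68], 'q': [0.08, 21.25, 15.54, 118.3, -8.44, 41.54, 96.94]}
```

View pics/p7.png

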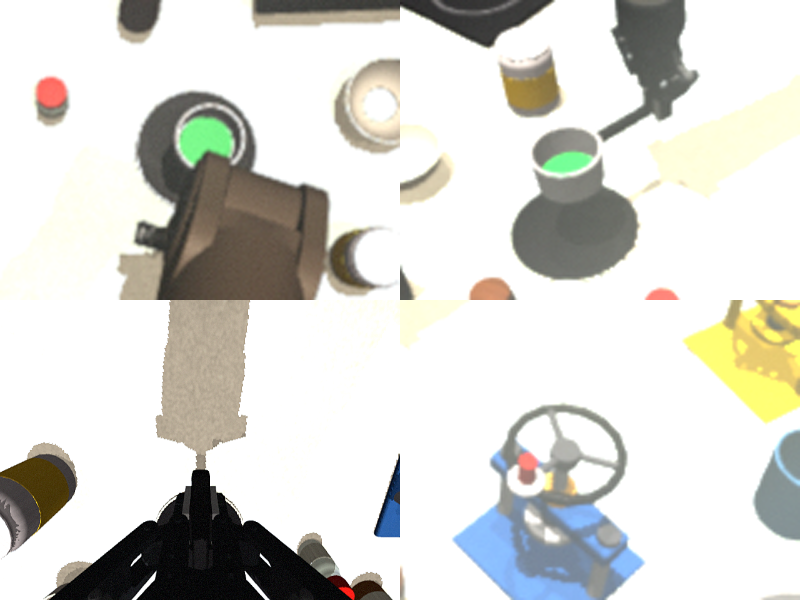

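Held level over the trivet, with the rim's estimated centre about 7 mm from the trivet's centre. The press is open and its wheel is undisturbed. Now lower.

Request:
step_arm:
  moves:
    - [[-3,-2,15,0,0,0],[-3,-2,32,0,0,0],[-3,-2,50,0,0,0],[-3,-2,65,0,0,0],[-3,-2,76,0,0,0],[-3,-2,81,0,0,0],[-3,-2,83,0,0,0],[-3,-2,83,0,0,0]]

```text
t: 21.28
ee_pos: [464.9, -156.9, 97.3]
eef_rot: [180.0, -0.0, 166.0]
force: [0.1, 0.8, -0.9]
finger_gap: 0.152
gripper_force: 60.3
```

Request:
step_arm:
  moves:
    - [[0,0,0.5,0,0,0],[0,0,1,0,0,0],[0,0,1.5,0,0,0],[0,0,1.5,0,0,0]]

```text
t: 21.62
ee_pos: [465.2, -157.3, 96.1]
eef_rot: [180.0, 0.1, 166.0]
force: [-0.0, 1.2, -1.4]
finger_gap: 0.153
gripper_force: 60.3
```

Request:
step_arm:
  moves:
    - [[0,0,0.5,0,0,0],[0,0,1,0,0,0],[0,0,1,0,0,0],[0,0,1,0,0,0]]

```text
t: 21.95
ee_pos: [464.9, -157.3, 94.9]
eef_rot: [180.0, 0.0, 166.0]
force: [-2.0, 0.2, 4.3]
finger_gap: 0.15
gripper_force: 61.0
```

Firm contact. Release, then rise straight up.

Request:
step_arm:
  moves:
    - [[0,0,0,0,0,0],[0,0,0,0,0,0],[0,0,0,0,0,0],[0,0,0,0,0,0],[0,0,0,0,0,0],[0,0,0,0,0,0]]
  fingers: 50

```text
t: 22.45
ee_pos: [464.8, -157.4, 94.7]
eef_rot: [-180.0, 0.0, 166.0]
force: [0.3, -0.5, -0.1]
finger_gap: 0.585
gripper_force: 0.0
```

Request:
step_arm:
  moves:
    - [[0,0,-10,0,0,0],[0,0,-30,0,0,0],[0,0,-60,0,0,0],[0,0,-90,0,0,0],[0,0,-120,0,0,0],[10,0,-140,0,0,0],[20,0,-150,0,0,0],[20,0,-150,0,0,0]]

```text
t: 23.12
ee_pos: [444.8, -152.6, 247.5]
eef_rot: [180.0, 0.2, 165.9]
force: [-0.1, 1.5, 0.6]
finger_gap: 0.586
gripper_force: 0.0
```

Run:
```python
from h import *
s=status.observe();a=viewer.grab_frame("top");b=viewer.grab_frame("scene")
print({k:np.round(s[k],2).tolist() for k in("t","ee_pos","force","finger_gap")})
h=cv2.cvtColor(a["image"],cv2.COLOR_BGR2HSV);m=((h[...,0]>45)&(h[...,0]<85)&(h[...,1]>80)).astype(np.uint8)
k,_,st,c=cv2.connectedComponentsWithStats(m);print([(st[i].tolist(),onz(a,c[i],25)[:2].round(1).tolist()) for i in range(1,k) if st[i,4]>20])
```

```text
{'t': 23.12, 'ee_pos': [444.83, -152.64, 247.49], 'force': [-0.06, 1.55, 0.57], 'finger_gap': 0.59}
[([370, 170, 19, 19, 298], [585.4, -185.3])]
```

The mould's green filling is centred at (585.4, -185.3), which matches the trivet's centre within about 2 mm. It is released and the hand is clear.

```bash
python3 -c "
from plant import finish_job
print(finish_job())"
```

```text
the job is handed in; nothing more can be done
None
```

I wound the press open until it sat snug at its top stop (about 8 N at the knob), then stood the mould on the trivet within about 2 mm of centre, let it go and handed the job in at about 23 s; the judge returned no verdict.

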